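# Lift a sharpening plate out of its frame with a trowel and set it on the honing stand

## Task

Slide the trowel's blade under the blue sharpening plate through the open front of its dark frame, lift it out on the trowel and set it down flat in the middle of the green mat. Draw the trowel out, stand it flat on its blade clear of the plate and let go, then pick the plate up by its two long sides with the fingers and lay it flat, blue face up, on the wooden honing stand between the two red end stops, centred on the bar. Leave the trowel standing and do not disturb the other things on the bench.

Things in the scene. Friction and masses are not known exactly. Their poses are not given: they have to be found in the camera images.
- plate: Loose sharpening plate, 60 (x) x 130 (y) x 17 (z) mm, about 0.2 kg, blue top. Origin: centre of its underside, at the soles of its feet; z up. Two black foot bars 9 mm high along its short ends (|y| 50 to 62 mm) leave a clear 9 mm gap under the 8 mm slab, open at both long sides. It starts in the frame, axes along the frame's, where fingers have no room beside it.
- trowel: Loose trowel, 0.22 kg, standing on its flat blade. Origin: on the blade's underside; x towards the blade's tip, y across, z up. Steel blade 2.5 mm thick, 50 mm wide, x -60 to +85 mm; ahead of x = +20 it is bare and can go under the plate. Wooden handle above, flat-sided, 22 mm wide (y), x -100 to 0, z 32 to 56 mm: grip it across y from above at x -45, z 44. Stands by itself.
- frame: Dark wooden three-sided frame fixed to the bench, no floor (the plate lies on the bench). Origin: bench level, where the plate's centre nominally is; x points to the closed back, the front (-x) is open. Rails 18 mm high, 12 mm thick: inner face of the back rail at x = +33 mm, of the end rails at y = +-69 mm; their front ends are at x = -33 mm.
- mat: Green mat fixed to the bench, 140 x 140 mm, 3 mm thick. Origin: centre of its underside, z up. (To the robot's right a drill press, 0.69 m tall, has its column at about x = 0.30, y = -0.40 and its table 0.25 m up; its head, above z = 0.46, reaches left to y = -0.21 at x = 0.15. Keep the hand and the trowel's handle left of y = -0.23.)
- stand: Honing stand fixed to the bench: pale wooden bar 46 (x) x 176 (y) mm, flat top at z = 24 mm, a red stop 10 mm higher at each end with inner faces at y = +-72 mm (7 mm to spare at each end of the plate). Open at both long sides. Origin: centre of its underside, y along the bar. The plate may lie either way round.
- glue_bottle: Bystander: upright glue bottle, white with red cap, 45x62x200 mm. Origin: centre of its underside.
- hex_key: Bystander: grey hex key, 40x95x8 mm, lying flat. Origin: centre of its underside.
- sanding_block: Bystander: cork sanding block, 65x113x33 mm. Origin: centre of its underside.
- batten: Bystander: pale wood offcut lying flat, 42 (x) x 115 (y) x 19 mm. Origin: centre of its underside.

How it is judged:
On the way, in this order (a step that is already met when the one before it is completed fails the run):
1. the plate is up on the trowel's blade, above the frame, the fingers not on it (height (world z) of plate above 0.03 m and contact force between trowel and plate above 0.4 N and contact force between the fingers and plate below 0.1 N), for 0.2 s.
2. the plate lies on the mat, its centre within 40 mm of the mat's, and the trowel stands on its blade, off the plate and let go (horizontal distance between plate and mat below 0.04 m and height (world z) of each of plate, trowel below 0.008 m and angle between plate's own z axis and vertical below 0.06 rad and angle between trowel's own z axis and vertical below 0.15 rad and linear speed of trowel below 0.02 m/s and contact force between each of trowel, the fingers and plate below 0.05 N and contact force between the fingers and trowel below 0.05 N), for 0.2 s.
3. the plate is lifted off the mat in the fingers (contact force between the fingers and plate above 1 N and height (world z) of plate above 0.015 m and contact force between trowel and plate below 0.05 N), for 0.2 s.
At the end, for the whole second after the job is handed in: Plate at rest, blue face up, on the stand between its stops (12 mm across, 9 mm along, 3 mm in height, flat to 0.05 rad, along the bar to 0.12 rad); trowel standing still on its blade (within 8 mm, 0.15 rad), off the plate; both let go (x of plate in the frame of stand between -0.012 and 0.012 m and y of plate in the frame of stand between -0.009 and 0.009 m and z of plate in the frame of stand between 0.021 and 0.0275 m and angle between plate's own z axis and vertical below 0.05 rad and angle between the y axis of plate and the y axis of stand, either way round below 0.12 rad and linear speed of each of plate, trowel below 0.02 m/s and height (world z) of trowel below 0.008 m and angle between trowel's own z axis and vertical below 0.15 rad and contact force between each of trowel, the fingers and plate below 0.05 N and contact force between the fingers and trowel below 0.05 N); the robot touches nothing.
It fails at once if a bystander is moved more than 30 mm (distance of any of glue_bottle, hex_key, sanding_block, batten from where it was at the start of the episode above 0.03 m).
It fails at once if the plate is tipped more than 0.7 rad (angle between plate's own z axis and vertical above 0.7 rad).
It also fails if it takes over 72 s, if anything falls off the work surface, if the arm or the gripper's body presses on something with over 40 N, if the wrist force passes 120 N, or if a joint passes its speed limit or range.

## Robot

A 6-joint arm with a two-finger parallel gripper is mounted at the origin on a cart in front of the work surface, level with it; the furniture and walls round the work are solid. World frame = base frame: x ahead of the robot, y to its left, z up, the work surface at z = 0. Lengths are in m, angles in rad, forces in N, time in s.
With the tool pointing down it reaches from about 0.3 to 0.875 m from the base axis. Payload 6.4 kg.
Tool frame: the origin (TCP) lies at the very end of the fingers, on their centre line; the grasp point (between the pads) lies 19 mm behind it; z points along the fingers, y is the line along which they close (so a half turn about z gives the same grasp; the last joint's range is limited). The gripper opens to 85 mm and grips with 20 to 120 N. Pads are 22 mm wide; open, the fingers measure 114 mm over their backs; the gripper's body (76 mm by 85 mm) begins 54 mm behind the grasp point. The pads swing forward as they close: fully open they stand 13 mm farther back than shut.
Start: joints at [0.895, 0.181, 1.607, -0, 1.354, -0.206], TCP at [0.26, 0.513, 0.231] pointing down, gripper open.
Joint ranges: [-2.99, 2.99], [-0.89, 2.07], [0.3, 2.58], [-1.14, 4.28], [0, 2.63], [-3.12, 3.12]. Speed limits (rad/s): [2.57, 2.57, 3.01, 3.14, 3.14, 3.14].

## Interface

Orientations are given as a unit quaternion [w, x, y, z].
In Python, from bench import ctrl gives the robot as it stands.
- The arm moves only by the tool jog_arm, never from a script. Its argument "series" is a list that holds one entry, the list of rows, each a list of 7 numbers: the shift along the tool's x, y, z in mm, then the turn, a rotation vector about the tool's x, y, z in rad, then the finger opening in mm, from 0 to 85.4. In form: [[[tx, ty, tz, rx, ry, rz, gripper], ...]]. A call has exactly 10 rows; each row shifts and turns the commanded pose from where the row before left it, along the tool's axes as they then stand; what a row does not reach is not made up. A row lasts 1/10 s, in which the tool goes at most 50 mm and 8.59 degrees, less where a joint would pass 70% of its speed; a pose out of reach is approached as far as the arm can. A call with a gripper value outside its range is refused whole. The fingers move at their own pace and stop on an object; the grip force is fixed at half the most. Time passes only in rows, so rows that do not move let the fingers close, or fill a call up. It gives the time, the measured TCP pose, the force, the opening and the grip force at its end, in the units of the state.
- ctrl.get_obs(): the state, without advancing time (a new reading comes with each control period).
- ctrl.camera(name): name is "side" or "top"; returns a dict with "frame" (384x512x3 uint8, blue, green, red), "z_map" (384x512 float32, m along the optical axis (not along the pixel's ray), 0 where there is no reading), "fx", "fy", "cx", "cy" (pixels), "k1" (the pictures are not rectified: a ray, as slopes to the right and down, at radius r is drawn at 1 + k1 r^2 times it, then the intrinsics apply), "xyz" and "rotation" of the camera in the world. Camera axes: x right, y down, z forward; pixel columns grow to the right and rows downward; lengths in m; the calibration is good to about 2 mm. A picture is of the moment at which its call begins.
- ctrl.hand_in(): hands the job in; it is judged then, once.
The state is a dict: "time_s": time; "q": joint angles; "dq": joint speeds; "joint_efforts": joint torques, N m; "eef_pos": TCP position; "eef_rot": TCP orientation; "wrist_force": force on the tool from outside, world axes, zero at the start; "torque": the same for the moment, N m; "opening": opening from 0.0 (shut) to 1.0 (fully open); "grasp_force": force on a finger pad.
Only numpy, scipy, OpenCV 4.12 (cv2) and the standard library are available. Lean on these libraries where they do the work, as an engineer would, in place of code of your own. Each camera call takes 0.05 s, during which the arm holds its last target. There are 200 camera calls.

## Working session

There is one attempt and no reset: what is moved stays moved. The work goes in short steps, Python scripts to look and compute and a tool call to move; the robot and the scene stay as the last step left them, time stands still between calls to the robot, and variables do not carry over. Pictures are saved under pics/ and viewed, at most 10 in all, crops included, and the job is handed in when it is done.

Besides the shell and the picture viewer there is one more tool, called after "Call:" as name(argument=value, ...), one argument or row to a line, values as JSON. jog_arm: Moves the arm, as the interface text tells. Its arguments: {"type":"object","properties":{"series":{"type":"array"}},"required":["series"]}

```bash
ls; mkdir -p pics; cat > h.py <<'E'
import numpy as np, cv2
from bench import ctrl
def undist(c,u,v):
    a=np.array([(u-c["cx"])/c["fx"],(v-c["cy"])/c["fy"]],float); s=a.copy()
    for _ in range(20): s=a/(1+c["k1"]*(s**2).sum(0))
    return s
def rays(c,u,v):
    s=undist(c,np.asarray(u,float),np.asarray(v,float))
    return np.stack([s[0],s[1],np.ones_like(s[0])],-1)
def R(c):
    r=np.array(c["rotation"],float)
    if r.shape==(3,3): return r
    from scipy.spatial.transform import Rotation as Ro
    return Ro.from_quat(np.r_[r[1:],r[0]]).as_matrix()
def depthpt(c,u,v):
    return rays(c,u,v)*c["z_map"][np.asarray(v).astype(int),np.asarray(u).astype(int)][...,None]@R(c).T+np.array(c["xyz"])
def atz(c,u,v,z):
    d=rays(c,u,v)@R(c).T; p=np.array(c["xyz"]); return p+d*((z-p[2])/d[...,2])[...,None]
def cloud(c):
    v,u=np.mgrid[0:384,0:512]; return depthpt(c,u,v)
E
python3 - <<'E'
from h import *
import pickle
o=ctrl.get_obs(); print(o)
for n in("top","side"):
    c=ctrl.camera(n); pickle.dump(c,open(n+"0.pkl","wb"))
    print(n,{k:c[k] for k in c if k not in("frame","z_map")})
    cv2.imwrite(f"pics/{n}0.png",cv2.resize(c["frame"],(768,576),interpolation=cv2.INTER_CUBIC))
E
```

```text
pics
{'time_s': 0.0, 'q': array([ 8.94686026e-01,  1.81542654e-01,  1.60798486e+00,  3.48510164e-05,
        1.35379525e+00, -2.06305788e-01]), 'dq': array([ 6.78115789e-04,  2.33209322e-04, -7.98828984e-04,  8.39577160e-04,
        3.61509459e-05, -1.12064416e-03]), 'joint_efforts': array([-1.34432357e-03, -4.44874012e+01, -3.51330793e+01, -4.18462560e-04,
        9.08444548e-03, -1.98010372e-05]), 'eef_pos': array([0.25994331, 0.51228586, 0.23039443]), 'eef_rot': array([-3.84791584e-04,  2.32751503e-01,  9.72535855e-01, -7.74951027e-04]), 'wrist_force': array([ 0.82899497,  0.44628758, -0.32395631]), 'torque': array([-0.01966746,  0.00285285,  0.03527482]), 'grasp_force': 0.0, 'opening': 0.9966838226569288}
top {'fx': 355.0010435669166, 'fy': 355.0010435669166, 'cx': 251.89718810165465, 'cy': 191.0515898278789, 'k1': -0.021396225171626204, 'xyz': array([0.40750793, 0.15646273, 1.0142081 ]), 'rotation': array([ 0.02967785, -0.69984196,  0.71279326, -0.03558399])}
side {'fx': 384.711531694913, 'fy': 384.711531694913, 'cx': 259.5341653133298, 'cy': 204.50268372224266, 'k1': -0.0009253923053636707, 'xyz': array([ 0.30933588, -0.75041043,  0.52713876]), 'rotation': array([-0.512661  ,  0.85165735, -0.09314022,  0.05642127])}
```

View pics/top0.png

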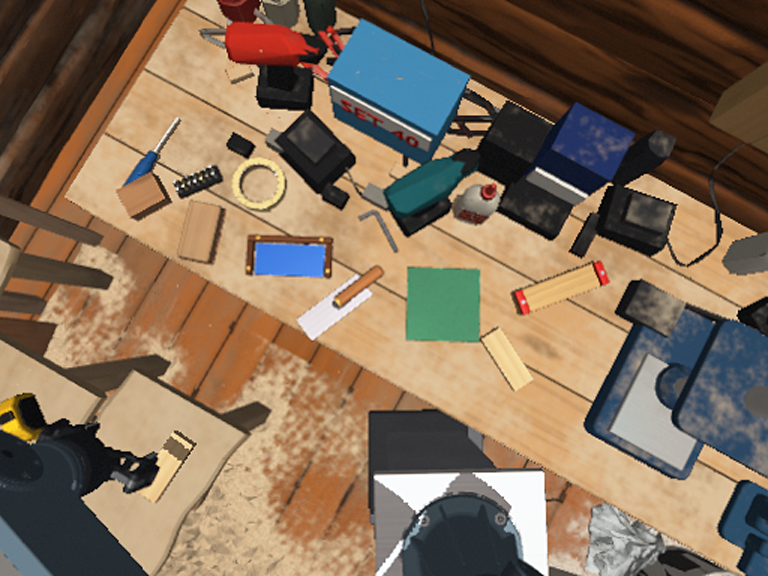

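View pics/side0.png

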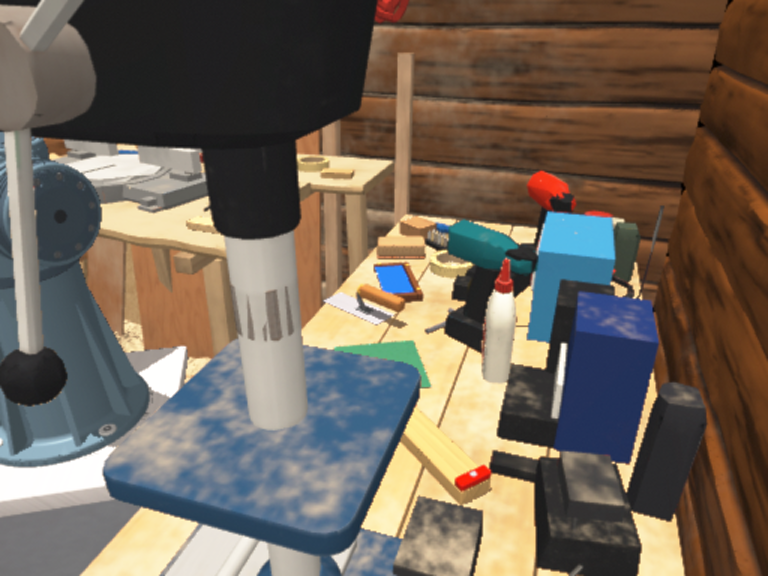

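The top view shows, in displayed pixels, the frame and plate at (290,258) with the open front towards the bottom. The trowel is at (345,300) with its tip lower-left, the mat at (443,304), the stand at (562,288) and the batten at (507,358). The side view confirms the layout. I'll rectify and measure next.

```bash
cat >> h.py <<'E'
def ortho(c,x0,x1,y0,y1,z,s=1000):
    "image up=+x, left=+y ; pixel (col,row)-> y=y1-col/s, x=x1-row/s"
    r,cc=np.mgrid[0:int((x1-x0)*s),0:int((y1-y0)*s)]
    P=np.stack([x1-r/s,y1-cc/s,np.full(r.shape,z)],-1)-np.array(c["xyz"])
    q=P@R(c); a=q[...,0]/q[...,2]; b=q[...,1]/q[...,2]; k=1+c["k1"]*(a*a+b*b)
    return cv2.remap(c["frame"],(a*k*c["fx"]+c["cx"]).astype(np.float32),(b*k*c["fy"]+c["cy"]).astype(np.float32),cv2.INTER_CUBIC)
def rect(m,x1,y1,s=1000):
    n,l,st,_=cv2.connectedComponentsWithStats(m.astype(np.uint8)); out=[]
    for i in np.argsort(-st[1:,4])[:3]+1:
        if st[i,4]<60: continue
        p=np.argwhere(l==i)[:,::-1].astype(np.float32); b=cv2.minAreaRect(p); bp=cv2.boxPoints(b)
        W=np.stack([x1-bp[:,1]/s,y1-bp[:,0]/s],-1)
        e=[W[1]-W[0],W[2]-W[1]]; e=e[0] if np.linalg.norm(e[0])>np.linalg.norm(e[1]) else e[1]
        out.append((W.mean(0).round(4),np.array(b[1]).round(1),round(float(np.degrees(np.arctan2(e[1],e[0]))),1)))
    return out
E
python3 - <<'E'
from h import *
import pickle
c=pickle.load(open("top0.pkl","rb"))
A=(0.2,0.6,-.2,0.6)
def hsv(z): return cv2.cvtColor(ortho(c,*A,z),cv2.COLOR_BGR2HSV)
h=hsv(.017); m=(abs(h[...,0].astype(int)-110)<12)&(h[...,1]>150)&(h[...,2]>120); m[:, :][:100]=0
print("plate",rect(m,.6,.6))
h=hsv(.003); print("mat",rect((abs(h[...,0].astype(int)-72)<15)&(h[...,1]>80)&(h[...,2]>60)&(np.arange(400)[:,None]>150),.6,.6))
h=hsv(.034); print("red",rect(((h[...,0]<6)|(h[...,0]>174))&(h[...,1]>180)&(h[...,2]>110)&(np.arange(800)[None]>450)&(np.arange(400)[:,None]>110),.6,.6))
P=cloud(c)
for n,u,v in[("bench",160,210),("mat",443,304),("handle",360,285),("blade",320,315),("plate",290,260),("bar",560,288),("stop",601,272),("batten",507,358),("stop",522,302)]:
    print(n,P[int(v/1.5),int(u/1.5)].round(4))
im=ortho(c,.3,.56,.05,.45,.0025,2000)
cv2.imwrite("pics/o1.png",im)
E
```

```text
plate []Traceback (most recent call last):
  File "<stdin>", line 8, in <module>
ValueError: operands could not be broadcast together with shapes (399,800) (400,1)
```

```bash
sed -i 's/int((x1-x0)\*s)/round((x1-x0)*s)/;s/int((y1-y0)\*s)/round((y1-y0)*s)/' h.py
python3 - <<'E'
from h import *
import pickle
c=pickle.load(open("top0.pkl","rb"))
P=cloud(c)
for n,u,v in[("bench",240,220),("mat",443,304),("handle",360,285),("blade",320,315),("plate",290,260),("bar",560,288),("stop",601,272),("batten",507,358),("stop",522,302)]:
    j,i=int(v/1.5),int(u/1.5); print(n,P[j,i].round(4),cv2.cvtColor(c["frame"],cv2.COLOR_BGR2HSV)[j,i])
A=(0.2,0.6,-.25,0.55)
def hsv(z): return cv2.cvtColor(ortho(c,*A,z),cv2.COLOR_BGR2HSV)
h=hsv(.017); m=(abs(h[...,0].astype(int)-110)<14)&(h[...,1]>120)&(h[...,2]>100)
print("plate",rect(m,.6,.55))
h=hsv(.003); print("mat",rect((abs(h[...,0].astype(int)-72)<15)&(h[...,1]>80)&(h[...,2]>60),.6,.55))
h=hsv(.034); print("red",rect(((h[...,0]<6)|(h[...,0]>174))&(h[...,1]>180)&(h[...,2]>110),.6,.55))
cv2.imwrite("pics/o1.png",ortho(c,.28,.56,.05,.45,.0025,2000))
E
```

```text
bench [0.6371 0.411  0.0014] [ 16 105 207]
mat [ 0.4677  0.0241 -0.0013] [ 73 116 147]
handle [0.4996 0.1798 0.0562] [ 12 162 213]
blade [0.4489 0.2588 0.0028] [167   8 233]
plate [0.5541 0.3131 0.0174] [109 177 229]
bar [ 0.4905 -0.1942  0.022 ] [ 18 124 229]
stop [ 0.5193 -0.2688  0.0315] [  1  97 205]
batten [ 0.3638 -0.09    0.0213] [ 21  91 242]
stop [ 0.4656 -0.1183  0.0357] [109   9 225]
plate [(array([0.5547, 0.3139], dtype=float32), array([130.8,  59.8]), -92.8)]
mat [(array([0.4661, 0.0246], dtype=float32), array([137.9, 137.5]), -92.9)]
red [(array([ 0.4657, -0.1182], dtype=float32), array([44.3, 15.7]), -161.1)]
```

View pics/o1.png

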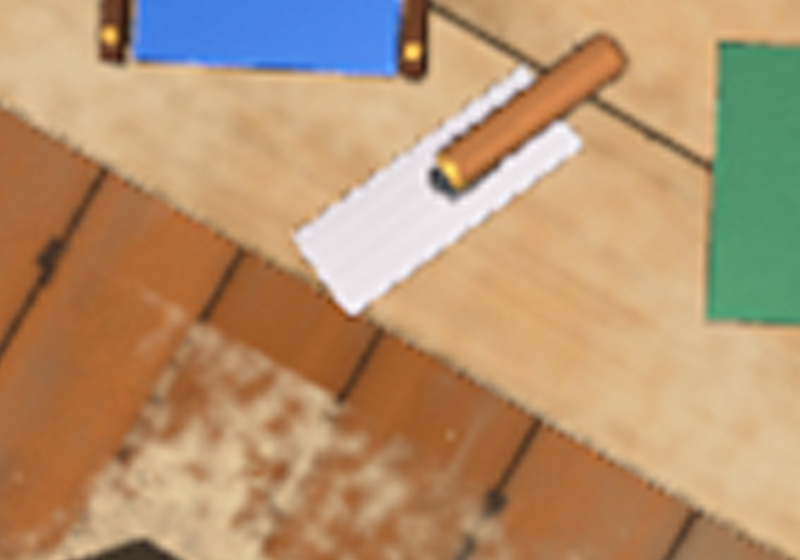

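The enlarged top-down view (2 px/mm, x = .56−row/2000, y = .45−col/2000) shows the blade tip corners at (293,235) and (352,316) and the rear corners at (530,65) and (582,145). That gives a 145 × 50 mm blade, as specified, with yaw 126.1°, origin (.472,.220) and grip point (.499,.184). The plate reads (.5547,.3139) at −2.8°, size 131×60, also as expected. Next I move above the handle.

Call:
jog_arm(
  series=[
    [[-36.2, -18.5, 0, 0, 0, 0, 85], [-36.2, -18.5, 0, 0, 0, 0, 85], [-36.2, -18.5, 0, 0, 0, 0, 85], [-36.2, -18.5, 0, 0, 0, 0, 85], [-36.2, -18.5, 0, 0, 0, 0, 85], [-36.2, -18.5, 0, 0, 0, 0, 85], [-36.2, -18.5, 0, 0, 0, 0, 85], [-36.2, -18.5, 0, 0, 0, 0, 85], [-36.2, -18.5, 0, 0, 0, 0, 85], [-36.2, -18.5, 0, 0, 0, 0, 85]],
  ],
)

```text
time_s: 1.1
eef_pos: [0.4998, 0.1823, 0.231]
eef_rot: [-0.0, 0.233, 0.973, -0.0]
wrist_force: [1.8, 0.5, 0.1]
opening: 0.999
grasp_force: 0.0
```

Call:
jog_arm(
  series=[
    [[0, 0, 20, 0, 0, 0.118, 85], [0, 0, 20, 0, 0, 0.118, 85], [0, 0, 20, 0, 0, 0.118, 85], [0, 0, 20, 0, 0, 0.117, 85], [0, 0, 20, 0, 0, 0, 85], [0, 0, 20, 0, 0, 0, 85], [0, 0, 0, 0, 0, 0, 85], [0, 0, 0, 0, 0, 0, 85], [0, 0, 0, 0, 0, 0, 85], [0, 0, 0, 0, 0, 0, 85]],
  ],
)

```text
time_s: 2.1
eef_pos: [0.5002, 0.184, 0.1126]
eef_rot: [0.001, 0.453, 0.891, 0.001]
wrist_force: [0.7, -1.4, 1.1]
opening: 0.999
grasp_force: 0.0
```

```bash
cat >> h.py <<'E'
from scipy.spatial.transform import Rotation as Ro
def pose():
    o=ctrl.get_obs(); q=o["eef_rot"]; r=Ro.from_quat(np.r_[q[1:],q[0]]).as_matrix(); return np.array(o["eef_pos"]),r,o
def goto(x,y,z,yaw):
    "shift (tool axes, mm) and turn about z (rad) still to go; shift first, then turn; also shift in axes after turn"
    p,r,o=pose(); d=np.array([x,y,z])-p; a=np.degrees(np.arctan2(r[1,0],r[0,0]))
    t=-np.radians((yaw-a+180)%360-180); r2=r@Ro.from_rotvec([0,0,t]).as_matrix()
    print("t",round(o["time_s"],2),"pos",(p*1e3).round(1),"yaw",a.round(1),"zax",r[:,2].round(3),"open",round(o["opening"]*85.4,1),"F",np.round(o["wrist_force"],1),"grasp",round(o["grasp_force"],1),"q6",round(o["q"][5],2))
    print("shift",(r.T@d*1e3).round(1),"turn",round(t,3),"shift if turned first",(r2.T@d*1e3).round(1))
E
python3 -c "
from h import *
goto(.4989,.1838,.024,126.1)"
```

```text
t 2.1 pos [500.2 184.  112.6] yaw 126.1 zax [ 0.002  0.    -1.   ] open 85.3 F [ 0.7 -1.4  1.1] grasp 0.0 q6 -0.5
shift [ 0.7 -1.4 88.6] turn 0.0 shift if turned first [ 0.7 -1.4 88.6]
```

Call:
jog_arm(
  series=[
    [[0.7, -1.4, 18, 0, 0, 0, 85], [0, 0, 18, 0, 0, 0, 85], [0, 0, 18, 0, 0, 0, 85], [0, 0, 18, 0, 0, 0, 85], [0, 0, 10, 0, 0, 0, 85], [0, 0, 6.5, 0, 0, 0, 85], [0, 0, 0, 0, 0, 0, 0], [0, 0, 0, 0, 0, 0, 0], [0, 0, 0, 0, 0, 0, 0], [0, 0, 0, 0, 0, 0, 0]],
  ],
)

```text
time_s: 3.1
eef_pos: [0.4984, 0.1837, 0.0235]
eef_rot: [0.001, 0.453, 0.891, 0.0]
wrist_force: [0.6, 0.3, -0.1]
opening: 0.322
grasp_force: 0.0
```

Call:
jog_arm(
  series=[
    [[0, 0, 0, 0, 0, 0, 0], [0, 0, 0, 0, 0, 0, 0], [0, 0, 0, 0, 0, 0, 0], [0, 0, 0, 0, 0, 0, 0], [0, 0, 0, 0, 0, 0, 0], [0, 0, 0, 0, 0, 0, 0], [0, 0, 0, 0, 0, 0, 0], [0, 0, 0, 0, 0, 0, 0], [0, 0, 0, 0, 0, 0, 0], [0, 0, 0, 0, 0, 0, 0]],
  ],
)

```text
time_s: 4.1
eef_pos: [0.4982, 0.1837, 0.0235]
eef_rot: [0.0, 0.453, 0.891, 0.0]
wrist_force: [-1.4, -0.4, 6.3]
opening: 0.251
grasp_force: 59.2
```

```bash
python3 -c "
from h import *
goto(.4989,.1838,.074,126.1)"
```

```text
t 4.1 pos [498.2 183.7  23.5] yaw 126.1 zax [ 0.001  0.    -1.   ] open 21.4 F [-1.4 -0.4  6.3] grasp 59.2 q6 -0.5
shift [ -0.3   0.7 -50.5] turn 0.0 shift if turned first [ -0.3   0.7 -50.5]
```

Call:
jog_arm(
  series=[
    [[0, 0, -10, 0, 0, 0, 0], [0, 0, -20, 0, 0, 0, 0], [0, 0, -20, 0, 0, 0, 0], [30, -2.5, 0, 0, 0, 0, 0], [30, -2.5, 0, 0, 0, 0, 0], [30, -2.5, 0, 0, 0, 0, 0], [30, -2.5, 0, 0, 0, 0, 0], [30, -2.5, 0, 0, 0, 0, 0], [33, -2.5, 0, 0, 0, 0, 0], [0, 0, 0, 0, 0, 0, 0]],
  ],
)

```text
time_s: 5.1
eef_pos: [0.3749, 0.3246, 0.0727]
eef_rot: [-0.001, 0.452, 0.892, -0.0]
wrist_force: [0.4, -0.1, -2.5]
opening: 0.253
grasp_force: 58.9
```

Call:
jog_arm(
  series=[
    [[0, 0, 0, 0, 0, 0.125, 0], [0, 0, 0, 0, 0, 0.125, 0], [0, 0, 0, 0, 0, 0.125, 0], [0, 0, 0, 0, 0, 0.125, 0], [0, 0, 0, 0, 0, 0.125, 0], [0, 0, 0, 0, 0, 0.125, 0], [0, 0, 0, 0, 0, 0.125, 0], [0, 0, 0, 0, 0, 0.125, 0], [0, 0, 0, 0, 0, 0.125, 0], [0, 0, 0, 0, 0, 0.125, 0]],
  ],
)

```text
time_s: 6.1
eef_pos: [0.3782, 0.3221, 0.0729]
eef_rot: [0.0, 0.89, 0.455, -0.0]
wrist_force: [0.4, 0.5, -1.1]
opening: 0.25
grasp_force: 59.0
```

Call:
jog_arm(
  series=[
    [[0, 0, 0, 0, 0, 0.125, 0], [0, 0, 0, 0, 0, 0.125, 0], [0, 0, 0, 0, 0, 0.125, 0], [0, 0, 0, 0, 0, 0.125, 0], [0, 0, 0, 0, 0, 0.125, 0], [0, 0, 0, 0, 0, 0.125, 0], [0, 0, 0, 0, 0, 0.125, 0], [0, 0, 0, 0, 0, 0.125, 0], [0, 0, 0, 0, 0, 0, 0], [0, 0, 0, 0, 0, 0, 0]],
  ],
)

```text
time_s: 7.1
eef_pos: [0.3781, 0.3223, 0.0729]
eef_rot: [0.0, 1.0, -0.023, -0.0]
wrist_force: [-0.4, 0.1, -2.7]
opening: 0.252
grasp_force: 58.9
```

```bash
python3 - <<'E'
from h import *
goto(.378,.3225,.026,-2.8)
c=ctrl.camera("top"); im=ortho(c,.32,.62,.2,.45,.05,1600); cv2.imwrite("pics/t1.png",im)
c=ctrl.camera("side"); cv2.imwrite("pics/s1.png",cv2.resize(c["frame"][140:260,200:340],None,fx=5,fy=5,interpolation=cv2.INTER_CUBIC))
E
```

```text
t 7.1 pos [378.1 322.3  72.9] yaw -2.7 zax [-0. -0. -1.] open 21.5 F [-0.4  0.1 -2.7] grasp 58.9 q6 2.08
shift [-0.1 -0.2 46.9] turn 0.003 shift if turned first [-0.1 -0.2 46.9]
```

View pics/t1.png

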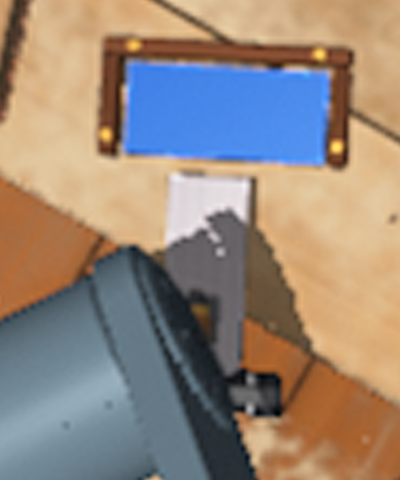

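The blade, at rows 173–370 and columns 168–254, is centred on the plate, square to it and about 13–15 mm short of its front edge. Next I check the blade's pitch from depth and lower it.

Call:
jog_arm(
  series=[
    [[0, 0, 10, 0, 0, 0, 0], [0, 0, 15, 0, 0, 0, 0], [0, 0, 12, 0, 0, 0, 0], [0, 0, 6, 0, 0, 0, 0], [0, 0, 3.5, 0, 0, 0, 0], [0, 0, 0, 0, 0, 0, 0], [0, 0, 0, 0, 0, 0, 0], [0, 0, 0, 0, 0, 0, 0], [0, 0, 0, 0, 0, 0, 0], [0, 0, 0, 0, 0, 0, 0]],
  ],
)

```text
time_s: 8.2
eef_pos: [0.3781, 0.3228, 0.0266]
eef_rot: [-0.0, 1.0, -0.025, 0.0]
wrist_force: [-0.0, -0.8, -1.8]
opening: 0.245
grasp_force: 58.9
```

```bash
python3 - <<'E'
from h import *
goto(.453,.3188,.026,-2.8)
# average several depth maps; blade strip heights vs x, and bench next to it
cs=[ctrl.camera("top") for _ in range(4)]; P=np.mean([cloud(c) for c in cs],0); f=cs[0]["frame"]
for x in np.arange(.46,.53,.008):
    m=(abs(P[...,0]-x)<.004)&(abs(P[...,1]-.318)<.018); b=(abs(P[...,0]-x)<.004)&(abs(P[...,1]-.365)<.015)
    print(x.round(3),m.sum(),(np.median(P[m][:,2])*1e3).round(1),(np.median(P[b][:,2])*1e3).round(1))
E
```

```text
t 8.2 pos [378.1 322.8  26.6] yaw -2.8 zax [ 0.001  0.    -1.   ] open 20.9 F [-0.  -0.8 -1.8] grasp 58.9 q6 2.09
shift [75.   0.3  0.7] turn -0.0 shift if turned first [75.   0.4  0.7]
0.46 32 4.6 -0.6
0.468 35 4.7 -0.9
0.476 42 4.5 -0.7
0.484 40 4.8 -1.1
0.492 40 4.5 -0.9
0.5 32 4.3 -0.4
0.508 32 3.9 -0.8
0.516 38 -0.5 -0.7
0.524 39 14.0 0.1
```

The blade is level, about 2.8 mm clear of the bench and below the 9 mm gap. Sliding it in.

Call:
jog_arm(
  series=[
    [[8, 0, 0, 0, 0, 0, 0], [8, 0, 0, 0, 0, 0, 0], [8, 0, 0, 0, 0, 0, 0], [8, 0, 0, 0, 0, 0, 0], [8, 0, 0, 0, 0, 0, 0], [8, 0, 0, 0, 0, 0, 0], [8, 0, 0, 0, 0, 0, 0], [8, 0, 0, 0, 0, 0, 0], [8, 0, 0, 0, 0, 0, 0], [0, 0, 0, 0, 0, 0, 0]],
  ],
)

```text
time_s: 9.4
eef_pos: [0.4512, 0.3191, 0.0265]
eef_rot: [-0.0, 1.0, -0.025, 0.001]
wrist_force: [-0.1, 0.6, -2.7]
opening: 0.251
grasp_force: 58.9
```

```bash
python3 - <<'E'
from h import *
goto(.453,.3188,.026,-2.8)
c=ctrl.camera("top"); h=cv2.cvtColor(ortho(c,.45,.62,.2,.45,.017),cv2.COLOR_BGR2HSV)
print(rect((abs(h[...,0].astype(int)-110)<14)&(h[...,1]>120)&(h[...,2]>100),.62,.45))
E
```

```text
t 9.4 pos [451.2 319.1  26.5] yaw -2.9 zax [ 0.001  0.    -1.   ] open 21.4 F [-0.1  0.6 -2.7] grasp 58.9 q6 2.02
shift [1.9 0.2 0.5] turn -0.001 shift if turned first [1.9 0.2 0.5]
[(array([0.5537, 0.3137], dtype=float32), array([130.6,  60.9]), -92.0)]
```

Call:
jog_arm(
  series=[
    [[0, 0, -2, 0, 0, 0, 0], [0, 0, -2, 0, 0, 0, 0], [0, 0, -2, 0, 0, 0, 0], [0, 0, -3, 0, 0, 0, 0], [0, 0, -5, 0, 0, 0, 0], [0, 0, -5, 0, 0, 0, 0], [0, 0, -6, 0, 0, 0, 0], [0, 0, -8, 0, 0, 0, 0], [0, 0, -8, 0, 0, 0, 0], [0, 0, -5, 0, 0, 0, 0]],
  ],
)

```text
time_s: 10.45
eef_pos: [0.4503, 0.3193, 0.0735]
eef_rot: [-0.0, 1.0, -0.025, 0.001]
wrist_force: [0.1, 0.9, -4.6]
opening: 0.25
grasp_force: 58.7
```

Call:
jog_arm(
  series=[
    [[0, 0, -5, 0, 0, 0, 0], [0, 0, -5, 0, 0, 0, 0], [0, 0, -5, 0, 0, 0, 0], [0, 0, -5, 0, 0, 0, 0], [0, 0, 0, 0, 0, 0, 0], [0, 0, 0, 0, 0, 0, 0], [0, 0, 0, 0, 0, 0, 0], [0, 0, 0, 0, 0, 0, 0], [0, 0, 0, 0, 0, 0, 0], [0, 0, 0, 0, 0, 0, 0]],
  ],
)

```text
time_s: 11.45
eef_pos: [0.4497, 0.3191, 0.0921]
eef_rot: [0.0, 1.0, -0.025, -0.0]
wrist_force: [0.5, 0.2, -5.2]
opening: 0.248
grasp_force: 58.7
```

```bash
python3 - <<'E'
from h import *
goto(.400,.103,.0929,-50)
c=ctrl.camera("top"); P=cloud(c); H=cv2.cvtColor(c["frame"],cv2.COLOR_BGR2HSV)
m=(abs(H[...,0].astype(int)-110)<14)&(H[...,1]>120)&(H[...,2]>100)&(abs(P[...,0]-.55)<.08)&(abs(P[...,1]-.31)<.12)
A=P[m]; A=A[A[:,2]>.03]; print(len(A)); cf=np.linalg.lstsq(np.c_[A[:,:2]-[.5537,.3137],np.ones(len(A))],A[:,2],rcond=None)[0]; print("slopes,z",cf)
h=cv2.cvtColor(ortho(c,.45,.62,.2,.45,cf[2]),cv2.COLOR_BGR2HSV)
print(rect((abs(h[...,0].astype(int)-110)<14)&(h[...,1]>120)&(h[...,2]>100),.62,.45))
E
```

```text
t 11.45 pos [449.7 319.1  92.1] yaw -2.8 zax [-0. -0. -1.] open 21.2 F [ 0.5  0.2 -5.2] grasp 58.7 q6 2.02
shift [-39.  218.2  -0.7] turn 0.823 shift if turned first [133.6 176.9  -0.7]
761
slopes,z [-0.00899506  0.00768658  0.07784523]
[(array([0.5549, 0.3135], dtype=float32), array([131.1,  59.8]), -93.1)]
```

The plate is level on the blade and the fingers are off it. Carrying it gently to the mat.

Call:
jog_arm(
  series=[
    [[-1, 3, 0, 0, 0, 0, 0], [-2, 6, 0, 0, 0, 0, 0], [-2, 9, 0, 0, 0, 0, 0], [-2, 12, 0, 0, 0, 0, 0], [-2, 12, 0, 0, 0, 0, 0], [-2, 12, 0, 0, 0, 0, 0], [-2, 12, 0, 0, 0, 0, 0], [-2, 12, 0, 0, 0, 0, 0], [-2, 12, 0, 0, 0, 0, 0], [-2, 12, 0, 0, 0, 0, 0]],
  ],
)

```text
time_s: 12.5
eef_pos: [0.4256, 0.2172, 0.0923]
eef_rot: [-0.0, 1.0, -0.025, 0.0]
wrist_force: [0.9, -1.0, -4.1]
opening: 0.245
grasp_force: 58.8
```

Call:
jog_arm(
  series=[
    [[-2, 12, 0, 0, 0, 0, 0], [-2, 12, 0, 0, 0, 0, 0], [-2, 12, 0, 0, 0, 0, 0], [-2, 12, 0, 0, 0, 0, 0], [-2, 12, 0, 0, 0, 0, 0], [-2, 12, 0, 0, 0, 0, 0], [-2, 12, 0, 0, 0, 0, 0], [-2, 12, 0, 0, 0, 0, 0], [-3, 12, 0, 0, 0, 0, 0], [-2, 6, 0, 0, 0, 0, 0]],
  ],
)

```text
time_s: 13.5
eef_pos: [0.3988, 0.1042, 0.0922]
eef_rot: [0.0, 1.0, -0.025, -0.0]
wrist_force: [0.7, 0.1, -3.6]
opening: 0.248
grasp_force: 58.9
```

Call:
jog_arm(
  series=[
    [[0, 0, 0, 0, 0, 0.04, 0], [0, 0, 0, 0, 0, 0.08, 0], [0, 0, 0, 0, 0, 0.1, 0], [0, 0, 0, 0, 0, 0.1, 0], [0, 0, 0, 0, 0, 0.1, 0], [0, 0, 0, 0, 0, 0.1, 0], [0, 0, 0, 0, 0, 0.1, 0], [0, 0, 0, 0, 0, 0.1, 0], [0, 0, 0, 0, 0, 0.07, 0], [0, 0, 0, 0, 0, 0.033, 0]],
  ],
)

```text
time_s: 14.5
eef_pos: [0.3992, 0.1053, 0.0923]
eef_rot: [-0.0, 0.906, -0.424, 0.0]
wrist_force: [-0.1, -0.4, -4.8]
opening: 0.247
grasp_force: 58.9
```

```bash
cat >> h.py <<'E'
def plate(c,x,y,zmin):
    P=cloud(c); H=cv2.cvtColor(c["frame"],cv2.COLOR_BGR2HSV)
    m=(abs(H[...,0].astype(int)-110)<14)&(H[...,1]>120)&(H[...,2]>100)&(np.hypot(P[...,0]-x,P[...,1]-y)<.09)&(P[...,2]>zmin)
    A=P[m]; cf=np.linalg.lstsq(np.c_[A[:,:2]-[x,y],np.ones(len(A))],A[:,2],rcond=None)[0]
    h=cv2.cvtColor(ortho(c,x-.1,x+.1,y-.1,y+.1,np.median(A[:,2])),cv2.COLOR_BGR2HSV)
    print("plate slopes,z",cf.round(4),len(A),rect((abs(h[...,0].astype(int)-110)<14)&(h[...,1]>120)&(h[...,2]>100),x+.1,y+.1))
E
python3 - <<'E'
from h import *
goto(.3983,.1053,.0295,-50)
c=ctrl.camera("top"); plate(c,.466,.0246,.03)
cv2.imwrite("pics/t2.png",cv2.resize(c["frame"][100:300,180:440],None,fx=3,fy=3,interpolation=cv2.INTER_CUBIC))
E
```

```text
t 14.5 pos [399.2 105.3  92.3] yaw -50.1 zax [ 0.  0. -1.] open 21.1 F [-0.1 -0.4 -4.8] grasp 58.9 q6 2.41
shift [-0.6  0.7 62.8] turn -0.002 shift if turned first [-0.6  0.7 62.8]
plate slopes,z [-0.1061  0.0756  0.0794] 591 [(array([0.4813, 0.0399], dtype=float32), array([91.7, 62.1]), -140.8), (array([ 0.4403, -0.0284], dtype=float32), array([25.9,  9.8]), -167.2)]
```

View pics/t2.png

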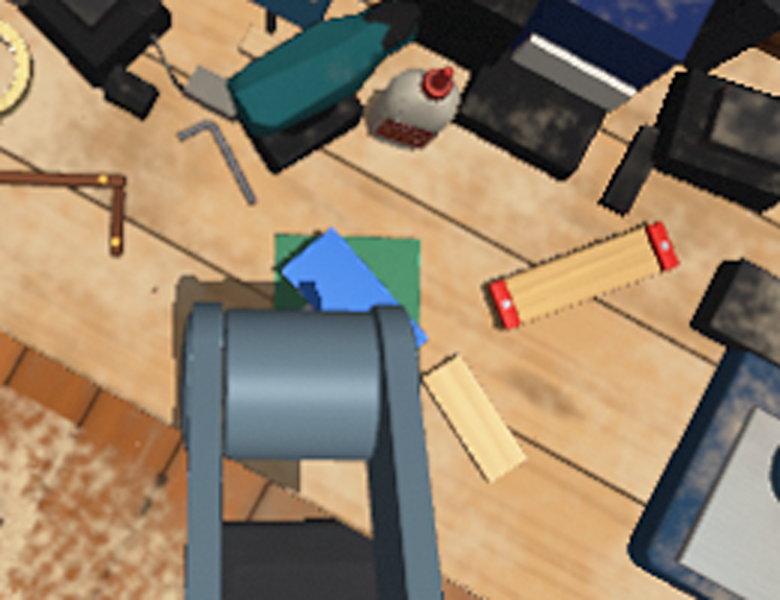

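The plate sits on the blade over the mat: its far edge runs from (332,230) to (425,345), with the arm hiding the near part. The handled area is clear of the bystanders. Lowering now.

Call:
jog_arm(
  series=[
    [[0, 0, 4, 0, 0, 0, 0], [0, 0, 8, 0, 0, 0, 0], [0, 0, 10, 0, 0, 0, 0], [0, 0, 10, 0, 0, 0, 0], [0, 0, 10, 0, 0, 0, 0], [0, 0, 8, 0, 0, 0, 0], [0, 0, 5, 0, 0, 0, 0], [0, 0, 3, 0, 0, 0, 0], [0, 0, 2, 0, 0, 0, 0], [0, 0, 2.5, 0, 0, 0, 0]],
  ],
)

```text
time_s: 15.55
eef_pos: [0.4001, 0.1053, 0.0302]
eef_rot: [-0.0, 0.906, -0.422, 0.001]
wrist_force: [0.5, 1.4, -2.4]
opening: 0.246
grasp_force: 59.2
```

```bash
python3 - <<'E'
from h import *
goto(.3983,.1053,.0295,-50)
c=ctrl.camera("top"); f=c["frame"]
cv2.imwrite("pics/t3.png",ortho(c,.38,.58,-.1,.15,.02,2000))
c=ctrl.camera("side"); cv2.imwrite("pics/s3.png",cv2.resize(c["frame"][180:280,190:310],None,fx=6,fy=6,interpolation=cv2.INTER_CUBIC))
E
```

```text
t 15.55 pos [400.1 105.3  30.2] yaw -50.0 zax [ 0.002 -0.    -1.   ] open 21.0 F [ 0.5  1.4 -2.4] grasp 59.2 q6 2.41
shift [-1.2  1.4  0.7] turn 0.001 shift if turned first [-1.2  1.4  0.7]
```

View pics/t3.png

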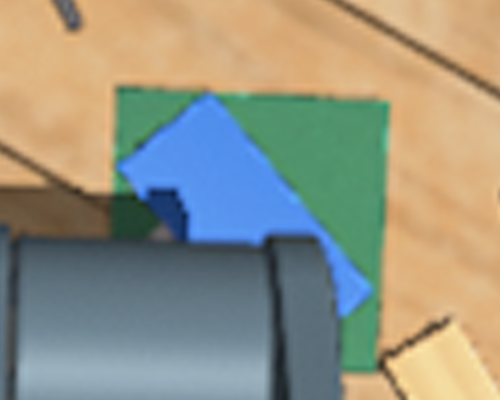

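The plate lies on the mat with far corners at (210,93) and (372,290), so its centre is about (.465,.027). The wrist load has dropped back to the trowel alone. Drawing the trowel out.

Call:
jog_arm(
  series=[
    [[-4, 0, 0, 0, 0, 0, 0], [-8, 0, 0, 0, 0, 0, 0], [-10, 0, 0, 0, 0, 0, 0], [-10, 0, 0, 0, 0, 0, 0], [-10, 0, 0, 0, 0, 0, 0], [-10, 0, 0, 0, 0, 0, 0], [-10, 0, 0, 0, 0, 0, 0], [-10, 0, 0, 0, 0, 0, 0], [-10, 0, 0, 0, 0, 0, 0], [-10, 0, 0, 0, 0, 0, 0]],
  ],
)

```text
time_s: 16.65
eef_pos: [0.3395, 0.1764, 0.0298]
eef_rot: [-0.0, 0.906, -0.422, 0.0]
wrist_force: [1.0, -0.2, -2.0]
opening: 0.249
grasp_force: 59.2
```

```bash
python3 - <<'E'
from h import *
goto(.4989,.1838,.0735,126.1)
c=ctrl.camera("top"); plate(c,.466,.0246,.01)
E
```

```text
t 16.65 pos [339.5 176.4  29.8] yaw -50.0 zax [ 0.  0. -1.] open 21.3 F [ 1.  -0.2 -2. ] grasp 59.2 q6 2.61
shift [  96.9 -126.8  -43.7] turn -3.073 shift if turned first [-88.  133.1 -43.7]
plate slopes,z [-0.0014  0.0057  0.0188] 971 [(array([0.4658, 0.0274], dtype=float32), array([132.4,  62.3]), -140.7)]
```

Call:
jog_arm(
  series=[
    [[0, 0, -15, 0, 0, 0, 0], [0, 0, -15, 0, 0, 0, 0], [0, 0, -14, 0, 0, 0, 0], [0, 0, 0, 0, 0, -0.12, 0], [0, 0, 0, 0, 0, -0.12, 0], [0, 0, 0, 0, 0, -0.12, 0], [0, 0, 0, 0, 0, -0.12, 0], [0, 0, 0, 0, 0, -0.12, 0], [0, 0, 0, 0, 0, -0.12, 0], [0, 0, 0, 0, 0, -0.12, 0]],
  ],
)

```text
time_s: 17.7
eef_pos: [0.3399, 0.1758, 0.0738]
eef_rot: [0.0, 1.0, -0.014, -0.0]
wrist_force: [0.3, -0.5, -2.7]
opening: 0.245
grasp_force: 59.2
```

Call:
jog_arm(
  series=[
    [[0, 0, 0, 0, 0, -0.125, 0], [0, 0, 0, 0, 0, -0.125, 0], [0, 0, 0, 0, 0, -0.125, 0], [0, 0, 0, 0, 0, -0.125, 0], [0, 0, 0, 0, 0, -0.125, 0], [0, 0, 0, 0, 0, -0.125, 0], [0, 0, 0, 0, 0, -0.125, 0], [0, 0, 0, 0, 0, -0.125, 0], [0, 0, 0, 0, 0, -0.125, 0], [0, 0, 0, 0, 0, -0.125, 0]],
  ],
)

```text
time_s: 18.7
eef_pos: [0.3399, 0.1758, 0.0738]
eef_rot: [0.0, 0.819, 0.574, -0.0]
wrist_force: [-0.1, -0.8, -1.3]
opening: 0.245
grasp_force: 59.2
```

Call:
jog_arm(
  series=[
    [[0, 0, 0, 0, 0, -0.125, 0], [0, 0, 0, 0, 0, -0.125, 0], [0, 0, 0, 0, 0, -0.125, 0], [0, 0, 0, 0, 0, -0.125, 0], [0, 0, 0, 0, 0, -0.125, 0], [0, 0, 0, 0, 0, -0.125, 0], [0, 0, 0, 0, 0, -0.125, 0], [0, 0, 0, 0, 0, -0.1, 0], [0, 0, 0, 0, 0, 0, 0], [0, 0, 0, 0, 0, 0, 0]],
  ],
)

```text
time_s: 19.7
eef_pos: [0.34, 0.1758, 0.0738]
eef_rot: [0.0, 0.458, 0.889, -0.0]
wrist_force: [0.5, 0.0, -2.5]
opening: 0.251
grasp_force: 59.2
```

```bash
python3 - <<'E'
from h import *
goto(.4989,.1838,.0240,126.1)
E
```

```text
t 19.7 pos [340.  175.8  73.8] yaw 125.5 zax [ 0. -0. -1.] open 21.4 F [ 0.5  0.  -2.5] grasp 59.2 q6 -0.45
shift [-85.8 134.   49.8] turn -0.011 shift if turned first [-87.2 133.1  49.8]
```

Call:
jog_arm(
  series=[
    [[-14.3, 22.3, 0, 0, 0, -0.011, 0], [-14.3, 22.3, 0, 0, 0, 0, 0], [-14.3, 22.3, 0, 0, 0, 0, 0], [-14.3, 22.3, 0, 0, 0, 0, 0], [-14.3, 22.3, 0, 0, 0, 0, 0], [-14.3, 22.3, 0, 0, 0, 0, 0], [0, 0, 10, 0, 0, 0, 0], [0, 0, 15, 0, 0, 0, 0], [0, 0, 10, 0, 0, 0, 0], [0, 0, 5, 0, 0, 0, 0]],
  ],
)

```text
time_s: 20.7
eef_pos: [0.497, 0.1853, 0.0322]
eef_rot: [-0.001, 0.452, 0.892, -0.001]
wrist_force: [-0.3, 0.4, -1.7]
opening: 0.249
grasp_force: 59.4
```

Call:
jog_arm(
  series=[
    [[0, 0, 4, 0, 0, 0, 0], [0, 0, 2, 0, 0, 0, 0], [0, 0, 2, 0, 0, 0, 0], [0, 0, 1, 0, 0, 0, 0], [0, 0, 0.5, 0, 0, 0, 0], [0, 0, 0, 0, 0, 0, 0], [0, 0, 0, 0, 0, 0, 0], [0, 0, 0, 0, 0, 0, 0], [0, 0, 0, 0, 0, 0, 0], [0, 0, 0, 0, 0, 0, 0]],
  ],
)

```text
time_s: 21.7
eef_pos: [0.4987, 0.1855, 0.0243]
eef_rot: [0.0, 0.452, 0.892, 0.0]
wrist_force: [-0.7, 0.5, -3.3]
opening: 0.255
grasp_force: 59.4
```

Call:
jog_arm(
  series=[
    [[0, 0, 0.6, 0, 0, 0, 0], [0, 0, 0, 0, 0, 0, 0], [0, 0, 0, 0, 0, 0, 50], [0, 0, 0, 0, 0, 0, 50], [0, 0, 0, 0, 0, 0, 50], [0, 0, 0, 0, 0, 0, 50], [0, 0, 0, 0, 0, 0, 50], [0, 0, -15, 0, 0, 0, 50], [0, 0, -25, 0, 0, 0, 50], [0, 0, -25, 0, 0, 0, 50]],
  ],
)

```text
time_s: 22.7
eef_pos: [0.4985, 0.1855, 0.0901]
eef_rot: [-0.0, 0.452, 0.892, -0.0]
wrist_force: [0.0, 0.2, 0.3]
opening: 0.584
grasp_force: 0.0
```

Call:
jog_arm(
  series=[
    [[0, 0, -25, 0, 0, 0, 85], [0, 0, -10, 0, 0, 0, 85], [0, 0, 0, 0, 0, 0, 85], [0, 0, 0, 0, 0, 0, 85], [0, 0, 0, 0, 0, 0, 85], [0, 0, 0, 0, 0, 0, 85], [0, 0, 0, 0, 0, 0, 85], [0, 0, 0, 0, 0, 0, 85], [0, 0, 0, 0, 0, 0, 85], [0, 0, 0, 0, 0, 0, 85]],
  ],
)

```text
time_s: 23.7
eef_pos: [0.4987, 0.1855, 0.1236]
eef_rot: [-0.0, 0.452, 0.892, -0.0]
wrist_force: [-0.1, 0.3, -0.1]
opening: 0.995
grasp_force: 0.0
```

```bash
python3 - <<'E'
from h import *
c=ctrl.camera("top"); plate(c,.466,.0246,.01)
goto(.4658,.0274,.11,129.3)
cv2.imwrite("pics/t4.png",ortho(c,.38,.58,-.35,.33,.01,1100))
# stand: tops of stops
for z,x1,y1,A in[(.034,.6,-.05,(.4,.6,-.33,-.05))]:
    h=cv2.cvtColor(ortho(c,*A,z),cv2.COLOR_BGR2HSV); print(rect(((h[...,0]<8)|(h[...,0]>172))&(h[...,1]>150)&(h[...,2]>90),x1,y1))
E
```

```text
plate slopes,z [-0.0068  0.007   0.0187] 966 [(array([0.4658, 0.0274], dtype=float32), array([132.4,  62.6]), -140.5)]
t 23.75 pos [498.7 185.5 123.7] yaw 126.3 zax [ 0. -0. -1.] open 84.9 F [ 0.  -0.6  0.6] grasp 0.0 q6 -0.5
shift [-108.  -120.    13.7] turn -0.053 shift if turned first [-101.5 -125.6   13.7]
[(array([ 0.5174, -0.2686], dtype=float32), array([45.3, 18.2]), -160.8), (array([ 0.4656, -0.1178], dtype=float32), array([46.2, 16.9]), -161.0)]
```

View pics/t4.png

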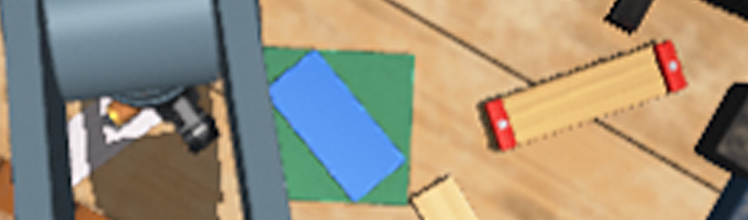

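The trowel stands released on the left. The plate is on the mat at (.4658,.0274), long axis 39.4°, and the stand stops at (500,122) and (672,65) give a stand centre of (.4915,−.1932) with its bar axis at 109°. The stops are 159.4 mm apart against 160 expected. Moving over the plate.

Call:
jog_arm(
  series=[
    [[-18, -20, 0, 0, 0, 0, 85], [-18, -20, 0, 0, 0, 0, 85], [-18, -20, 0, 0, 0, 0, 85], [-18, -20, 0, 0, 0, 0, 85], [-18, -20, 0, 0, 0, 0, 85], [-18, -20, 0, 0, 0, 0, 85], [0, 0, 0, 0, 0, 0.12, 85], [0, 0, 0, 0, 0, 0.12, 85], [0, 0, 0, 0, 0, 0.12, 85], [0, 0, 0, 0, 0, 0.12, 85]],
  ],
)

```text
time_s: 24.75
eef_pos: [0.4659, 0.0272, 0.1238]
eef_rot: [0.0, 0.653, 0.757, 0.0]
wrist_force: [-0.6, 0.2, 0.2]
opening: 0.994
grasp_force: 0.0
```

Call:
jog_arm(
  series=[
    [[0, 0, 0, 0, 0, 0.12, 85], [0, 0, 0, 0, 0, 0.12, 85], [0, 0, 0, 0, 0, 0.12, 85], [0, 0, 0, 0, 0, 0.12, 85], [0, 0, 0, 0, 0, 0.12, 85], [0, 0, 0, 0, 0, 0.12, 85], [0, 0, 0, 0, 0, 0.12, 85], [0, 0, 0, 0, 0, 0.12, 85], [0, 0, 0, 0, 0, 0.077, 85], [0, 0, 0, 0, 0, 0, 85]],
  ],
)

```text
time_s: 25.75
eef_pos: [0.4659, 0.0274, 0.1238]
eef_rot: [0.0, 0.942, 0.336, 0.0]
wrist_force: [0.2, -0.1, -0.0]
opening: 0.994
grasp_force: 0.0
```

```bash
python3 - <<'E'
from h import *
goto(.4658,.0274,.006,39.4)
E
```

```text
t 25.75 pos [465.9  27.4 123.8] yaw 39.3 zax [ 0. -0. -1.] open 84.9 F [ 0.2 -0.1 -0. ] grasp 0.0 q6 0.69
shift [-1.000e-01 -1.000e-01  1.178e+02] turn -0.001 shift if turned first [-1.000e-01 -1.000e-01  1.178e+02]
```

Call:
jog_arm(
  series=[
    [[0, 0, 20, 0, 0, 0, 85], [0, 0, 25, 0, 0, 0, 85], [0, 0, 25, 0, 0, 0, 85], [0, 0, 20, 0, 0, 0, 85], [0, 0, 15, 0, 0, 0, 85], [0, 0, 8, 0, 0, 0, 85], [0, 0, 3, 0, 0, 0, 85], [0, 0, 2.5, 0, 0, 0, 85], [0, 0, 0, 0, 0, 0, 85], [0, 0, 0, 0, 0, 0, 85]],
  ],
)

```text
time_s: 26.75
eef_pos: [0.4664, 0.0273, 0.0058]
eef_rot: [0.0, 0.942, 0.337, 0.001]
wrist_force: [-0.0, 0.6, 0.4]
opening: 0.998
grasp_force: 0.0
```

Call:
jog_arm(
  series=[
    [[0, 0, 0, 0, 0, 0, 40], [0, 0, 0, 0, 0, 0, 40], [0, 0, 0, 0, 0, 0, 40], [0, 0, 0, 0, 0, 0, 40], [0, 0, 0, 0, 0, 0, 40], [0, 0, 0, 0, 0, 0, 40], [0, 0, 0, 0, 0, 0, 40], [0, 0, 0, 0, 0, 0, 40], [0, 0, 0, 0, 0, 0, 40], [0, 0, 0, 0, 0, 0, 40]],
  ],
)

```text
time_s: 27.75
eef_pos: [0.4663, 0.0273, 0.0062]
eef_rot: [0.0, 0.942, 0.337, 0.0]
wrist_force: [-2.4, -0.5, 10.0]
opening: 0.68
grasp_force: 64.1
```

```bash
python3 - <<'E'
from h import *
goto(.4658,.0274,.085,39.4)
c=ctrl.camera("side"); cv2.imwrite("pics/s5.png",cv2.resize(c["frame"][190:280,200:330],None,fx=6,fy=6,interpolation=cv2.INTER_CUBIC))
E
```

```text
t 27.75 pos [466.3  27.3   6.2] yaw 39.4 zax [ 0.001 -0.    -1.   ] open 58.1 F [-2.4 -0.5 10. ] grasp 64.1 q6 0.69
shift [ -0.3  -0.4 -78.8] turn -0.001 shift if turned first [ -0.3  -0.4 -78.8]
```

View pics/s5.png

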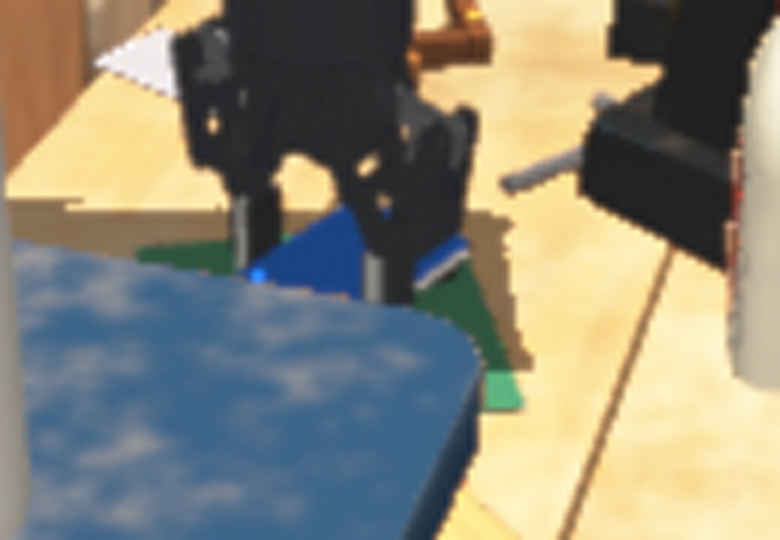

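The fingers stand on both long sides of the blue plate at (260,250) and (385,280), the opening is 58 mm and the grip 64 N. Lifting.

Call:
jog_arm(
  series=[
    [[0, 0, -3, 0, 0, 0, 40], [0, 0, -5, 0, 0, 0, 40], [0, 0, -8, 0, 0, 0, 40], [0, 0, -12, 0, 0, 0, 40], [0, 0, -12, 0, 0, 0, 40], [0, 0, -12, 0, 0, 0, 40], [0, 0, -12, 0, 0, 0, 40], [0, 0, -10, 0, 0, 0, 40], [0, 0, -5, 0, 0, 0, 40], [0, 0, 0, 0, 0, 0, 40]],
  ],
)

```text
time_s: 28.8
eef_pos: [0.4664, 0.0273, 0.0851]
eef_rot: [0.0, 0.942, 0.337, 0.001]
wrist_force: [0.0, 0.2, -2.6]
opening: 0.681
grasp_force: 65.2
```

```bash
python3 - <<'E'
from h import *
goto(.4915,-.1932,.085,109.0)
c=ctrl.camera("top"); plate(c,.466,.0274,.05)
E
```

```text
t 28.8 pos [466.4  27.3  85.1] yaw 39.4 zax [ 0.002 -0.    -1.   ] open 58.1 F [ 0.   0.2 -2.6] grasp 65.2 q6 0.69
shift [-120.4  186.4    0.3] turn -1.216 shift if turned first [-216.7  -48.1    0.3]
plate slopes,z [-1.1693  1.1703  0.0834] 279 [(array([ 0.4173, -0.0012], dtype=float32), array([59.6, 37.5]), -92.2), (array([0.4966, 0.0791], dtype=float32), array([22.1, 42.6]), -8.7)]
```

Call:
jog_arm(
  series=[
    [[-5, 8, 0, 0, 0, 0, 40], [-12, 18.6, 0, 0, 0, 0, 40], [-13, 20.2, 0, 0, 0, 0, 40], [-13, 20.2, 0, 0, 0, 0, 40], [-13, 20.2, 0, 0, 0, 0, 40], [-13, 20.2, 0, 0, 0, 0, 40], [-13, 20.2, 0, 0, 0, 0, 40], [-13, 20.2, 0, 0, 0, 0, 40], [-13, 20.2, 0, 0, 0, 0, 40], [-12.4, 18.4, 0, 0, 0, 0, 40]],
  ],
)

```text
time_s: 29.85
eef_pos: [0.4903, -0.1946, 0.0833]
eef_rot: [-0.001, 0.942, 0.336, -0.0]
wrist_force: [0.2, -0.4, -2.0]
opening: 0.679
grasp_force: 65.2
```

Call:
jog_arm(
  series=[
    [[0, 0, 0, 0, 0, -0.12, 40], [0, 0, 0, 0, 0, -0.135, 40], [0, 0, 0, 0, 0, -0.135, 40], [0, 0, 0, 0, 0, -0.135, 40], [0, 0, 0, 0, 0, -0.135, 40], [0, 0, 0, 0, 0, -0.135, 40], [0, 0, 0, 0, 0, -0.135, 40], [0, 0, 0, 0, 0, -0.135, 40], [0, 0, 0, 0, 0, -0.1, 40], [0, 0, 0, 0, 0, -0.051, 40]],
  ],
)

```text
time_s: 30.85
eef_pos: [0.4902, -0.1934, 0.0832]
eef_rot: [-0.001, 0.579, 0.815, -0.0]
wrist_force: [-0.1, -0.4, -2.5]
opening: 0.682
grasp_force: 65.2
```

```bash
python3 - <<'E'
from h import *
goto(.4915,-.1932,.0285,109.0)
c=ctrl.camera("top")
cv2.imwrite("pics/t6.png",ortho(c,.38,.6,-.33,-.03,.087,2000))
E
```

```text
t 30.85 pos [ 490.2 -193.4   83.2] yaw 109.2 zax [-0.002  0.001 -1.   ] open 58.3 F [-0.1 -0.4 -2.5] grasp 65.2 q6 -0.94
shift [-0.3  1.4 54.7] turn 0.004 shift if turned first [-0.3  1.4 54.7]
```

View pics/t6.png

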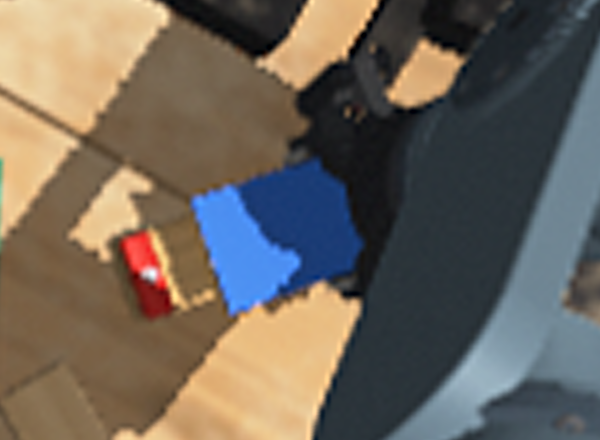

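The plate's near end edge runs from (192,200) to (228,313), squarely over the bar with the stop at (145,275). Its end is within about 2 mm of where it should be, so I lower it.

Call:
jog_arm(
  series=[
    [[0, 0, 6, 0, 0, 0, 40], [0, 0, 10, 0, 0, 0, 40], [0, 0, 10, 0, 0, 0, 40], [0, 0, 10, 0, 0, 0, 40], [0, 0, 8, 0, 0, 0, 40], [0, 0, 4, 0, 0, 0, 40], [0, 0, 3, 0, 0, 0, 40], [0, 0, 2, 0, 0, 0, 40], [0, 0, 1, 0, 0, 0, 40], [0, 0, 0, 0, 0, 0, 40]],
  ],
)

```text
time_s: 31.9
eef_pos: [0.4911, -0.1931, 0.0304]
eef_rot: [0.0, 0.581, 0.814, 0.0]
wrist_force: [-0.3, 0.0, -2.7]
opening: 0.681
grasp_force: 65.2
```

```bash
python3 - <<'E'
from h import *
goto(.4915,-.1932,.027,109.0)
E
```

```text
t 31.9 pos [ 491.1 -193.1   30.4] yaw 109.0 zax [ 0. -0. -1.] open 58.1 F [-0.3  0.  -2.7] grasp 65.2 q6 -0.93
shift [-0.2  0.4  3.4] turn 0.0 shift if turned first [-0.2  0.4  3.4]
```

Call:
jog_arm(
  series=[
    [[0, 0, 1, 0, 0, 0, 40], [0, 0, 0.5, 0, 0, 0, 40], [0, 0, 0.5, 0, 0, 0, 40], [0, 0, 0.5, 0, 0, 0, 40], [0, 0, 0.5, 0, 0, 0, 40], [0, 0, 0, 0, 0, 0, 40], [0, 0, 0, 0, 0, 0, 40], [0, 0, 0, 0, 0, 0, 40], [0, 0, 0, 0, 0, 0, 40], [0, 0, 0, 0, 0, 0, 40]],
  ],
)

```text
time_s: 32.9
eef_pos: [0.4909, -0.1931, 0.0273]
eef_rot: [0.0, 0.581, 0.814, -0.0]
wrist_force: [-0.7, 0.2, 0.3]
opening: 0.683
grasp_force: 65.5
```

The weight is on the bar. Opening and withdrawing upward.

Call:
jog_arm(
  series=[
    [[0, 0, 0, 0, 0, 0, 65], [0, 0, 0, 0, 0, 0, 70], [0, 0, 0, 0, 0, 0, 85], [0, 0, 0, 0, 0, 0, 85], [0, 0, 0, 0, 0, 0, 85], [0, 0, 0, 0, 0, 0, 85], [0, 0, 0, 0, 0, 0, 85], [0, 0, -10, 0, 0, 0, 85], [0, 0, -15, 0, 0, 0, 85], [0, 0, -25, 0, 0, 0, 85]],
  ],
)

```text
time_s: 33.9
eef_pos: [0.4899, -0.1924, 0.077]
eef_rot: [-0.001, 0.581, 0.814, -0.0]
wrist_force: [0.6, 0.2, -0.0]
opening: 0.997
grasp_force: 0.0
```

Call:
jog_arm(
  series=[
    [[0, 0, -25, 0, 0, 0, 85], [0, 0, -25, 0, 0, 0, 85], [25, 0, 0, 0, 0, 0, 85], [25, 0, 0, 0, 0, 0, 85], [25, 0, 0, 0, 0, 0, 85], [25, 0, 0, 0, 0, 0, 85], [25, -20, 0, 0, 0, 0, 85], [25, -20, 0, 0, 0, 0, 85], [0, -20, 0, 0, 0, 0, 85], [0, 0, 0, 0, 0, 0, 85]],
  ],
)

```text
time_s: 34.9
eef_pos: [0.3838, -0.0703, 0.1275]
eef_rot: [0.0, 0.581, 0.814, -0.0]
wrist_force: [0.7, -0.8, 0.1]
opening: 0.995
grasp_force: 0.0
```

```bash
python3 - <<'E'
from h import *
goto(.4915,-.1932,.027,109.0)
c=ctrl.camera("top"); plate(c,.4915,-.1932,.03)
S=cv2.cvtColor(ortho(c,.4,.6,-.33,-.05,.034),cv2.COLOR_BGR2HSV); print(rect(((S[...,0]<8)|(S[...,0]>172))&(S[...,1]>150)&(S[...,2]>90),.6,-.05))
cv2.imwrite("pics/t7.png",cv2.resize(c["frame"][100:300,150:440],None,fx=2.7,fy=2.7,interpolation=cv2.INTER_CUBIC))
E
```

```text
t 34.9 pos [383.8 -70.3 127.5] yaw 109.0 zax [-0. -0. -1.] open 85.0 F [ 0.7 -0.8  0.1] grasp 0.0 q6 -0.82
shift [-151.2   61.8  100.5] turn 0.0 shift if turned first [-151.2   61.9  100.5]
plate slopes,z [0.0098 0.0031 0.0395] 795 [(array([ 0.4939, -0.1932], dtype=float32), array([ 60.2, 130.7]), -70.7)]
[(array([ 0.5174, -0.2686], dtype=float32), array([45.3, 18.3]), -160.8), (array([ 0.4765, -0.1138], dtype=float32), array([23., 17.]), -160.0), (array([ 0.4545, -0.124 ], dtype=float32), array([21., 14.]), 180.0)]
```

View pics/t7.png

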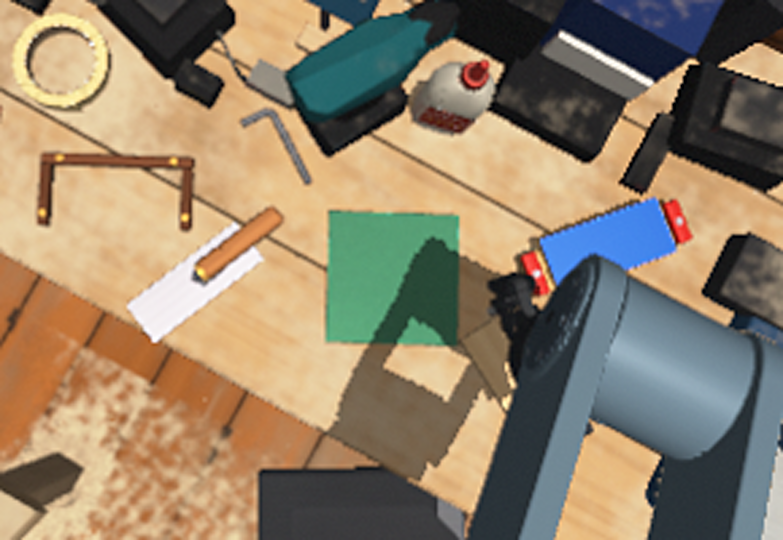

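The plate lies blue face up between the red stops, from (540,240) to (675,225). It is about 2.4 mm off centre, and its height and level are within tolerance. The trowel stands at (195,280), the bystanders look undisturbed, and the hand is clear.

```bash
python3 -c "
from bench import ctrl
print(ctrl.hand_in())"
```

```text
the job is handed in; nothing more can be done
None
```

I handed the job in at about 35 s of the 72 s allowed. The plate lies flat, blue face up, on the stand about 2.4 mm off centre, and the trowel stands on its blade clear of it; no verdict came back from the judge.

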